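# Snap the spring clip onto the cutting board's edge

## Robot

A 6-joint arm with a two-finger parallel gripper is mounted at the origin on the work surface. World frame = base frame: x ahead of the robot, y to its left, z up, the work surface at z = 0. Lengths are in mm, angles in rad, forces in N, time in s.
With the tool pointing down it reaches from about 275 to 850 mm from the base axis. Payload 19 kg.
Tool frame: the origin (TCP) lies at the centre of the arm's flange, where the gripper is bolted on; the fingertips stand 173 mm ahead of it and the grasp point (between the pads) lies 155 mm ahead of it; z points along the fingers, y is the line along which they close (so a half turn about z gives the same grasp; the last joint's range is limited). The gripper opens to 85 mm and grips with 20 to 120 N. Pads are 22 mm wide; open, the fingers measure 114 mm over their backs; the gripper's body (76 mm by 85 mm) begins 54 mm behind the grasp point. The pads swing forward as they close: fully open they stand 13 mm farther back than shut.
Start: joints at [-1.304, 0.15, 1.437, -0, 1.554, -0.134], TCP at [224.316, -529.428, 404.667] pointing down, gripper open.
Joint ranges: [-2.8, 2.8], [-0.68, 2.1], [0.12, 2.68], [-1.39, 4.53], [0.16, 2.79], [-2.81, 2.81]. Speed limits (rad/s): [1.89, 1.89, 2.22, 3.01, 3.01, 3.01].

## Interface

Orientations are given as [roll, pitch, yaw] about the fixed x, y, z axes, in that order (R = Rz(yaw) Ry(pitch) Rx(roll)).
In Python, from station import get_obs, snapshot, calibration, close_job, look_for, pinpoint gives the robot as it stands.
- The arm moves only by the tool play_rows, never from a script. Its argument "series" is a list of rows, each a list of 7 numbers: the shift along the tool's x, y, z in cm, then the turn, a rotation vector about the tool's x, y, z in rad, then the opening, from 0 (shut) to 1 (fully open). In form: [[dx, dy, dz, wx, wy, wz, grip], ...]. A call has 1 to 12 rows; each row is the pose to reach, as a shift and turn from the pose commanded when the call began, along the tool's axes at that moment; what a row does not reach only later rows make up. A row lasts 1/12 s, in which the tool goes at most 41.7 mm and 7.16 degrees, less where a joint would pass 70% of its speed; a pose out of reach is approached as far as the arm can. A call with a gripper value outside its range is refused whole. The fingers move at their own pace and stop on an object; "force" is the grip in N (left out, the last holds). Time passes only in rows, so rows that repeat a pose let the fingers close. It gives the time, the measured TCP pose, the force, the opening and the grip force at its end, in the units of the state.
- get_obs(): the state, without advancing time (a new reading comes with each control period).
- snapshot(name): name is "scene" or "side" or "wrist"; returns the picture (420x560x3 uint8, red, green, blue); there is no depth.
- calibration(name): a dict with "fx", "fy", "cx", "cy" (pixels), "distortion" ([k1, k2, p1, p2, k3] as OpenCV has them; the pictures are not rectified), "extrinsics" (4x4, takes a point from camera to world coordinates). Camera axes: x right, y up, looking along -z (the intrinsics and any distortion apply to the point x, -y, -z); pixel columns grow to the right and rows downward; lengths in mm; the calibration is good to about 2 mm. A picture is of the moment at which its call begins: read the wrist's pose just before it. calibration takes no time and is no camera call; for the wrist camera it gives the pose at the moment of the call.
- close_job(): hands the job in; it is judged then, once.
Trained networks look in the newest picture that a camera, given by its name, has taken for a name from the list of things; names that differ only in an ending like _2 or _b are one class to them, and where a whole thing is asked for, a point or a joint stands for the part that bears it (a point fixed in the world has none). Each returns a list of dicts, best first, with "confidence" (0 to 1); they miss things now and then, are a little off and sometimes report something else, mostly with a low value. They report only what shows in the picture. A call takes as long as a camera call. They do not tell look-alikes from the thing itself.
- look_for(camera, name): "at" ([row, column] as shares, 0 to 1, of the picture: columns of its width, rows of its height, amid what is visible of it).
- pinpoint(camera, name): "at" ([row, column] as shares, 0 to 1, of the picture: columns of its width, rows of its height: a listed point, or the origin of a listed thing).
The state is a dict: "time": time; "q": joint angles; "qvel": joint speeds; "joint_efforts": joint torques, N m; "tool_pos": TCP position; "ee_rot": TCP orientation; "ft_force": force on the tool from outside, world axes, zero at the start; "torque": the same for the moment, N m; "opening": finger opening in mm; "grip_force": force on a finger pad.
Only numpy, scipy, OpenCV 4.12 (cv2) and the standard library are available. Lean on these libraries where they do the work, as an engineer would, in place of code of your own. Each camera call takes 0.05 s, during which the arm holds its last target. There are 200 camera calls.

## Task

Push the steel spring clip along the bench onto the cutting board's strip-edged side, between the two upright pins, until its sprung jaw has snapped over the aluminium strip and grips the mat and board together. Leave the clip square on the board, and leave the spool, the jar and the steel rule where they are.

Things in the scene. Friction and masses are not known exactly. Their poses are not given: they have to be found in the camera images.
- board: Fixed cutting board, plywood with a green mat on top, 15.5 mm thick in all, 240 mm (x) by 340 mm (y). Origin on the bench under the middle of the edge that takes the clip; x points into the board, y along the edge, z up. Underside 6.5 mm above the bench; the feet begin 60 mm in. Two 10 mm thick steel pins stand 25 mm above the mat, 20 mm in from the edge, at y = -85 and +85 mm.
- edge (a point): Middle of that edge, at the height of the mat's top (22 mm above the bench). A round aluminium strip runs along the whole edge, its centre line 8 mm in, standing 3 mm above the mat.
- clip: Loose steel spring clip flat on the bench, about 0.4 kg, 92 mm wide (y), 75 mm long (x), 38 mm high; a 40 mm wide tab on top reaches 54 mm. Origin on its underside below the throat's stop face; x points out of its mouth, z up. Fixed lower jaw: a 5 mm thick plate out to x = 38 mm. Starts 120 to 170 mm out from the edge, mouth roughly towards it, askew by up to 0.3 rad, perhaps not between the pins.
- clip_back (a point): Centre of the clip's flat upright back, 84 mm wide and 30 mm high, 35 mm behind the clip's origin and 15 mm up. Pushed here mouth first, straight onto the edge, the clip's jaw opens by itself; it takes about 10 to 15 N.
- nose (a point): Middle of the lowest line of the sprung jaw's rounded cross bar (nose): at x = 22 mm of the clip, 18 mm up at rest; before it a ramp rises at 25 degrees out to x = 40 mm. It has snapped over the strip and lies on the mat once it is 15 mm inside the edge; with the edge against the stop face it is 22 mm inside.
- clip_jaw (a joint): Opening angle of the sprung jaw (rad): 0 closed at rest, about 0.15 while passing over the strip, about 0.06 to 0.08 when clipped on; spring 1 N m/rad with 0.15 N m preload, 46 mm from hinge to nose.
- spool: Wooden spool standing on the bench, 52 mm across, 60 mm high; origin under its centre. Leave alone.
- jar: Amber jar standing on the mat, 60 mm across, 75 mm high; origin under its centre. Leave alone.
- steel_rule: Steel rule, 200 by 30 by 4 mm, lying on the mat. Leave alone.
Things that resemble listed ones, but are neither listed nor needed, are in the scene too. Leave any green or purple look-alike of the clip alone.

How it is judged:
By the outcome, as a careful person would: the job done as asked, in the order asked, and still so for the second after the job is handed in, with the robot touching nothing.
It also fails if it takes over 43 s, if anything falls off the work surface, if the arm or the gripper's body presses on something with over 40 N, if the wrist force passes 120 N, or if a joint passes its speed limit or range.

## Working session

There is one attempt and no reset: what is moved stays moved. The work goes in short steps, Python scripts to look and compute and a tool call to move; the robot and the scene stay as the last step left them, time stands still between calls to the robot, and variables do not carry over. Pictures are saved under pics/ and viewed, at most 10 in all, crops included, and the job is handed in when it is done.

Besides the shell and the picture viewer there is one more tool, called as a command line: name --pt "numbers of a row" for each row, then --argument value for the rest. play_rows: Moves the arm, as the interface text tells. Its arguments: {"type":"object","properties":{"series":{"type":"array"},"force":{"type":"number"}},"required":["series"]}

```bash
mkdir -p pics; cat > h.py <<'E'
import numpy as np, cv2
from station import *
def ray(cam,at):
    c=calibration(cam);K=np.array([[c['fx'],0,c['cx']],[0,c['fy'],c['cy']],[0,0,1.]])
    p=np.array([[[at[1]*560,at[0]*420]]],float)
    u=cv2.undistortPoints(p,K,np.array(c['distortion'],float))[0,0]
    E=np.array(c['extrinsics']);return E[:3,3],E[:3,:3]@np.array([u[0],-u[1],-1])
def onz(cam,at,z):
    o,d=ray(cam,at);return o+d*(z-o[2])/d[2]
def proj(cam,P):
    c=calibration(cam);K=np.array([[c['fx'],0,c['cx']],[0,c['fy'],c['cy']],[0,0,1.]])
    E=np.array(c['extrinsics']);q=(np.atleast_2d(P)-E[:3,3])@E[:3,:3];q=q*[1,-1,-1]
    return cv2.projectPoints(q.astype(float),np.zeros(3),np.zeros(3),K,np.array(c['distortion'],float))[0][:,0]
def save(cam,n):
    im=snapshot(cam);cv2.imwrite(f'pics/{n}.png',im[:,:,::-1]);return im
E
python3 - <<'E'
from h import *
ims=[save(c,c+'0') for c in('scene','side')]
cv2.imwrite('pics/both.png',cv2.resize(np.hstack(ims)[:,:,::-1],(800,300),interpolation=cv2.INTER_AREA))
Z=dict(board=0,edge=22,clip=0,clip_back=15,nose=18,spool=0,jar=22,steel_rule=22)
for c in('scene','side'):
    for n,z in Z.items():
        for r in pinpoint(c,n)[:4]:
            print(c,n,round(r['confidence'],2),np.round([r['at'][1]*560,r['at'][0]*420]),np.round(onz(c,r['at'],z)[:2],1))
print(get_obs()['tool_pos'],get_obs()['ee_rot'],get_obs()['time'])
E
```

```text
scene board 0.87 [294. 234.] [568.6  41.3]
scene edge 0.79 [295. 221.] [554.4  51.1]
scene clip 0.9 [168. 250.] [ 490.7 -227. ]
scene clip 0.78 [279. 305.] [746.9 -85.5]
scene clip 0.74 [239. 248.] [556.1 -87.6]
scene clip 0.6 [189. 206.] [ 358.8 -135.5]
scene clip_back 0.85 [295. 310.] [782.8 -71.5]
scene clip_back 0.78 [178. 208.] [ 376.  -164.4]
scene clip_back 0.74 [222. 249.] [ 559.5 -126.8]
scene clip_back 0.63 [175. 250.] [ 517.  -217.6]
scene nose 0.81 [160. 240.] [ 471.9 -235.8]
scene nose 0.61 [246. 240.] [558.7 -72.7]
scene nose 0.59 [195. 194.] [ 340.3 -111.2]
scene nose 0.57 [272. 294.] [730.3 -91.8]
scene spool 0.59 [152. 322.] [ 674.3 -312.1]
scene jar 0.82 [301. 190.] [452.3 122.3]
scene steel_rule 0.97 [362. 197.] [544.5 238.3]
scene steel_rule 0.69 [292. 224.] [561.6  40.5]
side board 0.58 [266. 241.] [562.8  48.5]
side edge 0.64 [259. 229.] [574.4  45.6]
side clip 0.96 [390. 204.] [ 357.3 -124.6]
side clip 0.75 [328. 166.] [ 501.1 -250.8]
side clip 0.62 [289. 198.] [556.7 -96.1]
side clip_back 0.89 [182. 185.] [774.6 -65.9]
side clip_back 0.88 [389. 186.] [ 362.8 -166.4]
side clip_back 0.83 [289. 183.] [ 564.  -128.5]
side clip_back 0.56 [318. 164.] [ 521.  -222.9]
side nose 0.9 [287. 201.] [551.4 -57. ]
side nose 0.88 [401. 197.] [ 339.5 -125.5]
side nose 0.67 [288. 183.] [ 565.8 -122.7]
side nose 0.64 [339. 165.] [ 474.  -228.5]
side spool 0.65 [266. 149.] [ 662.5 -300.3]
side jar 0.76 [319. 267.] [459.3 114.5]
side steel_rule 0.4 [288. 200.] [548.3 -55.1]
[ 224.31246357 -529.42038893  404.66875726] [-3.14146354e+00 -1.17299265e-05  4.00784576e-01] 0.9
```

View pics/scene0.png

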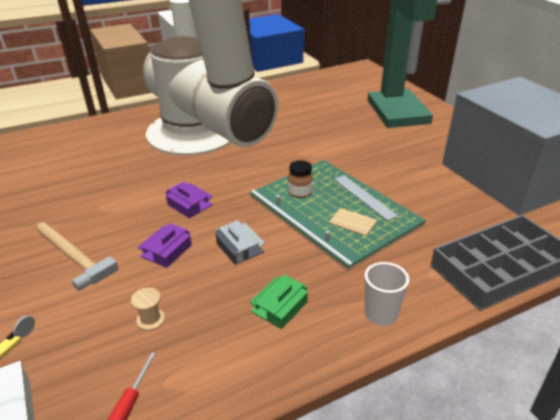

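View pics/side0.png

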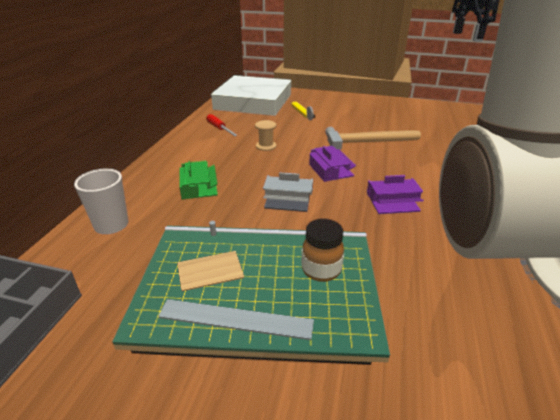

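The grey clip is at about (239,241) in the scene view and (289,192) in the side view, mouth towards the strip. The strip runs (253,192)–(350,262) in scene and (165,231)–(366,236) in side. The purple and green clips are look-alikes.

```bash
python3 - <<'E'
from h import *
from scipy.optimize import least_squares
W=np.linalg.inv
c=calibration('wrist');E=np.array(c['extrinsics']);o=get_obs()
from scipy.spatial.transform import Rotation as R
Rt=R.from_euler('xyz',o['ee_rot']).as_matrix()
print('cam in tool',np.round(Rt.T@(E[:3,3]-o['tool_pos'])),'\n',np.round(Rt.T@E[:3,:3],2),c['fx'],c['fy'])
loc=np.array([[0,170,22],[0,-170,22],[240,-170,22],[240,170,22]],float)
px={'scene':[(253,191),(350,262),(423,217),(321,162)],'side':[(366,235),(165,231),(130,347),(383,352)]}
def tf(p):
    return np.c_[loc[:,:2]@np.array([[np.cos(p[2]),np.sin(p[2])],[-np.sin(p[2]),np.cos(p[2])]])+p[:2],loc[:,2]]
f=lambda p:np.concatenate([(proj(k,tf(p))-np.array(v)).ravel() for k,v in px.items()])
s=least_squares(f,[565,48,1.57],loss='soft_l1');print(s.x,np.round(f(s.x),1))
E
```

```text
cam in tool [80.  1. 30.] 
 [[ 0.    0.95  0.31]
 [ 1.   -0.   -0.  ]
 [-0.    0.31 -0.95]] 362.2304677444859 362.2304677444859
[564.19068639  45.0818447    1.79958251] [ -4.2   0.6   0.3   1.5   1.9  -0.4  -0.4  -3.8  -0.5  -3.7   1.1  -3.
 -14.7  -0.1  12.8   1.5]
```

play_rows --pt "50.4 -32.9 0 0 0 -1.17 1" --pt "50.4 -32.9 0 0 0 -1.17 1" --pt "50.4 -32.9 0 0 0 -1.17 1" --pt "50.4 -32.9 0 0 0 -1.17 1" --pt "50.4 -32.9 0 0 0 -1.17 1" --pt "50.4 -32.9 0 0 0 -1.17 1" --pt "50.4 -32.9 0 0 0 -1.17 1" --pt "50.4 -32.9 0 0 0 -1.17 1" --pt "50.4 -32.9 0 0 0 -1.17 1" --pt "50.4 -32.9 0 0 0 -1.17 1" --pt "50.4 -32.9 0 0 0 -1.17 1" --pt "50.4 -32.9 0 0 0 -1.17 1"

```text
time: 1.9
tool_pos: [503.8, -112.3, 405.0]
ee_rot: [3.141, 0.0, 1.571]
ft_force: [0.3, -1.2, -0.1]
opening: 85.5
grip_force: 0.0
```

play_rows --pt "4 2.8 0 0 0 0 1" --pt "8.2 5.6 0 0 0 0 1" --pt "8.2 5.6 0 0 0 0 1" --pt "8.2 5.6 0 0 0 0 1" --pt "8.2 5.6 0 0 0 0 1"

```text
time: 2.32
tool_pos: [559.5, -31.7, 404.4]
ee_rot: [-3.141, -0.0, 1.573]
ft_force: [-0.3, 0.1, 0.5]
opening: 85.3
grip_force: 0.0
```

```bash
python3 - <<'E'
from h import *
save('wrist','w1')
Z=dict(board=0,edge=22,clip=0,clip_back=15,nose=18,jar=22)
for n,z in Z.items():
    for r in pinpoint('wrist',n)[:4]:
        print(n,round(r['confidence'],2),np.round([r['at'][1]*560,r['at'][0]*420]),np.round(onz('wrist',r['at'],z)[:2],1))
E
```

```text
board 0.81 [282.  98.] [566.   42.6]
edge 0.73 [282. 100.] [565.   40.7]
clip 0.78 [101. 262.] [ 355.5 -138.5]
clip 0.76 [225. 333.] [ 496.6 -235.3]
clip 0.62 [448. 222.] [752.8 -88.9]
clip_back 0.93 [106. 290.] [ 363.5 -166.9]
clip_back 0.92 [281. 260.] [ 564.7 -128.1]
clip_back 0.58 [246. 326.] [ 523.7 -214.2]
clip_back 0.57 [483. 212.] [783.1 -72.4]
nose 0.98 [272. 210.] [555.6 -68.7]
nose 0.72 [206. 352.] [ 474.8 -249.6]
nose 0.68 [ 86. 249.] [ 349.5 -113.4]
nose 0.63 [436. 236.] [732.6 -98.3]
jar 0.67 [162.  19.] [456.8 113.1]
jar 0.35 [280. 258.] [ 564.6 -121.7]
```

View pics/w1.png

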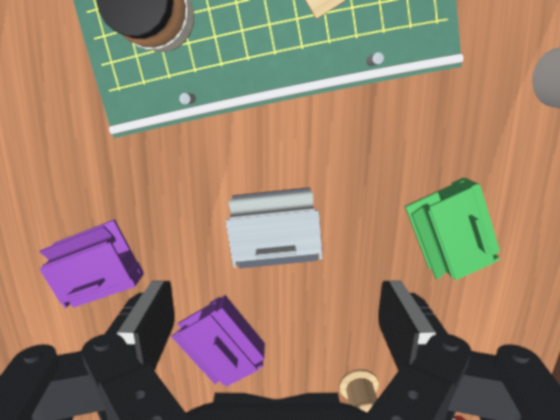

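The wrist view shows the strip from (111,131) to (463,60), pins at (186,98) and (376,59), and the grey clip between (229,195)-(312,188) (front) and (236,266)-(322,260) (back).

```bash
python3 - <<'E'
from h import *
im=cv2.imread('pics/w1.png')
cv2.imwrite('pics/w1c.png',cv2.resize(im[170:285,210:340],None,fx=5,fy=5,interpolation=cv2.INTER_CUBIC))
f=lambda c,r,z:onz('wrist',(r/420,c/560),z)[:2]
def L(n,a,b,z):
    p,q=f(*a,z),f(*b,z);d=q-p;print(n,p.round(1),q.round(1),'len',np.hypot(*d).round(1),'ang',np.arctan2(d[1],d[0]).round(3),'mid',((p+q)/2).round(1))
L('strip top',(111,131),(463,60),23.5)
L('pin base',(188,104),(374,64),24)
L('front',(230,203),(313,194),10)
L('back z30',(236,266),(322,260),30)
L('back z5',(236,266),(322,260),5)
E
```

```text
strip top [399.4  13.8] [734.7  80. ] len 341.7 ang 0.195 mid [567.   46.9]
pin base [477.2  37.8] [650.   73.7] len 176.4 ang 0.205 mid [563.6  55.8]
front [511.5 -63.7] [598.6 -54. ] len 87.7 ang 0.111 mid [555.1 -58.8]
back z30 [ 517.6 -127.3] [ 608.3 -120.4] len 91.0 ang 0.076 mid [ 563.  -123.8]
back z5 [ 514.5 -139.8] [ 611.8 -132.4] len 97.6 ang 0.076 mid [ 563.2 -136.1]
```

View pics/w1c.png

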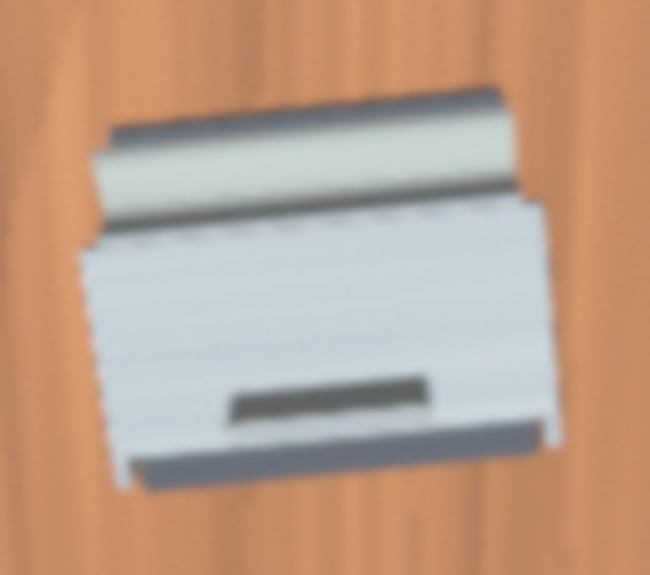

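Board: edge middle ≈ (568, 38.5), angle 0.20. Clip is at angle ≈ 0.10 and about 37 mm off towards the robot. First I shift it sideways with a two-finger push on its robot side.

play_rows --pt "-7.7 -8 14.4 0 0 1.47 0.35" --pt "-7.7 -8 14.4 0 0 1.47 0.35" --pt "-7.7 -8 14.4 0 0 1.47 0.35" --pt "-7.7 -8 14.4 0 0 1.47 0.35" --pt "-7.7 -8 14.4 0 0 1.47 0.35" --pt "-7.7 -8 14.4 0 0 1.47 0.35" --pt "-7.7 -8 14.4 0 0 1.47 0.35" --pt "-7.7 -8 14.4 0 0 1.47 0.35" --pt "-7.7 -8 14.4 0 0 1.47 0.35" --pt "-7.7 -8 14.4 0 0 1.47 0.35" --pt "-7.7 -8 14.4 0 0 1.47 0.35" --pt "-7.7 -8 14.4 0 0 1.47 0.35"

```text
time: 3.67
tool_pos: [479.0, -109.8, 260.9]
ee_rot: [3.142, -0.0, 0.093]
ft_force: [1.3, -0.3, 0.4]
opening: 30.0
grip_force: 0.0
```

play_rows --pt "0 0 2 0 0 0 0.35" --pt "0 0 5 0 0 0 0.35" --pt "0 0 7.6 0 0 0 0.35" --pt "0 0 7.6 0 0 0 0.35" --pt "0 0 7.6 0 0 0 0.35"

```text
time: 4.08
tool_pos: [478.9, -109.6, 184.5]
ee_rot: [-3.141, 0.002, 0.1]
ft_force: [0.2, 0.6, 2.0]
opening: 29.7
grip_force: 0.0
```

play_rows --pt "1 0 0 0 0 0 0.35" --pt "1.8 0 0 0 0 0 0.35" --pt "2.3 0 0 0 0 0 0.35" --pt "2.8 0 0 0 0 0 0.35" --pt "3.3 0 0 0 0 -0.015 0.35" --pt "3.8 0 0 0 0 -0.03 0.35" --pt "4.3 0 0 0 0 -0.05 0.35" --pt "4.8 0.05 0 0 0 -0.07 0.35" --pt "5.3 0.1 0 0 0 -0.09 0.35" --pt "5.7 0.1 0 0 0 -0.1 0.35" --pt "6 0.1 0 0 0 -0.1 0.35" --pt "6 0.1 0 0 0 -0.1 0.35"

```text
time: 5.08
tool_pos: [539.5, -104.3, 184.6]
ee_rot: [-3.141, -0.0, 0.201]
ft_force: [-0.3, 0.6, -0.3]
opening: 29.9
grip_force: 0.0
```

play_rows --pt "-2 0 0 0 0 0 0.35" --pt "-4 0 0 0 0 0 0.35" --pt "-5 0 -4 0 0 0 0.35" --pt "-5 0 -8 0 0 0 0.35" --pt "-5 0 -12 0 0 0 0.35" --pt "-5 0 -15 0 0 0 0.35" --pt "-5 0 -15 0 0 0 0.35"

```text
time: 5.67
tool_pos: [490.6, -114.5, 341.2]
ee_rot: [3.137, -0.008, 0.201]
ft_force: [1.0, 0.1, 0.7]
opening: 29.6
grip_force: 0.0
```

play_rows --pt "10.6 -6 -6 0 0 -1.57 0.5" --pt "10.6 -6 -6 0 0 -1.57 0.5" --pt "10.6 -6 -6 0 0 -1.57 0.5" --pt "10.6 -6 -6 0 0 -1.57 0.5" --pt "10.6 -6 -6 0 0 -1.57 0.5" --pt "10.6 -6 -6 0 0 -1.57 0.5" --pt "10.6 -6 -6 0 0 -1.57 0.5" --pt "10.6 -6 -6 0 0 -1.57 0.5" --pt "10.6 -6 -6 0 0 -1.57 0.5" --pt "10.6 -6 -6 0 0 -1.57 0.5" --pt "10.6 -6 -6 0 0 -1.57 0.5" --pt "10.6 -6 -6 0 0 -1.57 0.5"

```text
time: 6.67
tool_pos: [582.0, -34.3, 394.5]
ee_rot: [3.141, -0.0, 1.707]
ft_force: [-0.1, 0.1, -0.1]
opening: 42.8
grip_force: 0.0
```

play_rows --pt "0 0 0 0 0 -0.07 0.5" --pt "0 0 0 0 0 -0.07 0.5" --pt "0 0 0 0 0 -0.07 0.5"

```text
time: 6.92
tool_pos: [581.9, -34.4, 394.6]
ee_rot: [3.141, -0.0, 1.768]
ft_force: [-0.8, -0.1, -0.8]
opening: 42.9
grip_force: 0.0
```

```bash
python3 - <<'E'
from h import *
o=get_obs();print(o['tool_pos'].round(1) if hasattr(o['tool_pos'],'round') else o['tool_pos'],o['ee_rot'])
im=save('wrist','w2')
for n,z in dict(board=0,edge=22,clip=0,clip_back=15,nose=18,jar=22).items():
    for r in pinpoint('wrist',n)[:4]:
        print(n,round(r['confidence'],2),np.round([r['at'][1]*560,r['at'][0]*420]),np.round(onz('wrist',r['at'],z)[:2],1))
E
```

```text
[581.9 -34.4 394.6] [ 3.14133043e+00 -1.97475728e-04  1.76801633e+00]
board 0.86 [277.  95.] [567.8  43.2]
board 0.47 [279. 255.] [ 603.6 -122.8]
edge 0.86 [274.  95.] [565.4  42.4]
clip 0.87 [ 59. 222.] [ 356.6 -133.4]
clip 0.76 [419. 251.] [755.9 -87.7]
clip 0.59 [171. 320.] [ 494.2 -232.6]
clip 0.57 [279. 216.] [594.7 -78.1]
clip_back 0.97 [451. 248.] [782.8 -71.9]
clip_back 0.96 [280. 255.] [ 603.3 -114.9]
clip_back 0.42 [276. 201.] [587.7 -58. ]
nose 0.97 [ 42. 209.] [ 348.6 -113.6]
nose 0.96 [401. 263.] [731.8 -98.1]
nose 0.88 [276. 204.] [587.7 -60.3]
nose 0.66 [151. 336.] [ 477.2 -245.5]
```

View pics/w2.png

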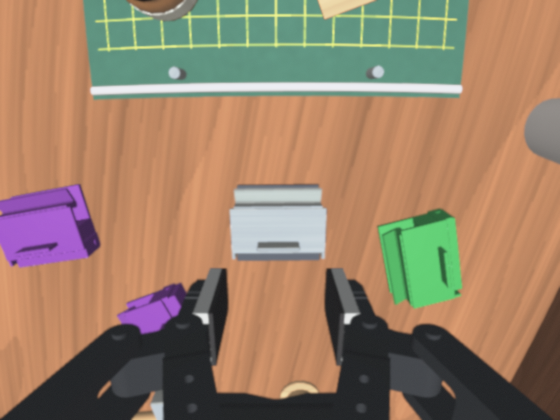

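Now the clip is square: strip (92,91)-(462,88), pins at columns 176 and 377, clip centred at column 278 with its front and back level. Next I go behind it and push straight.

play_rows --pt "-3 0 2 0 0 0 0.5" --pt "-6 0 5 0 0 0 0.5" --pt "-9 0 8 0 0 0 0.5" --pt "-12 0 10 0 0 -0.007 0.5" --pt "-12.5 0 12 0 0 -0.007 0.5" --pt "-12.5 0 15 0 0 -0.007 0.5" --pt "-12.5 0 18 0 0 -0.007 0.5" --pt "-12.5 0 20 0 0 -0.007 0.5" --pt "-12.5 0 21.1 0 0 -0.007 0.5" --pt "-12.5 0 21.1 0 0 -0.007 0.5"

```text
time: 8.1
tool_pos: [606.2, -156.8, 181.4]
ee_rot: [-3.139, -0.002, 1.777]
ft_force: [0.3, 0.0, -0.9]
opening: 42.3
grip_force: 0.0
```

play_rows --pt "1 0 0 0 0 0 0.5" --pt "1.8 0 0 0 0 0 0.5" --pt "2.6 0 0 0 0 0 0.5" --pt "3.4 0 0 0 0 0 0.5" --pt "4.2 0 0 0 0 0 0.5" --pt "5 0 0 0 0 0 0.5" --pt "5.8 0 0 0 0 0 0.5" --pt "6.6 0 0 0 0 0 0.5" --pt "7.4 0 0 0 0 0 0.5" --pt "8 0 0 0 0 0 0.5" --pt "8 0 0 0 0 0 0.5"

```text
time: 9.02
tool_pos: [589.9, -77.3, 183.5]
ee_rot: [-3.141, -0.001, 1.779]
ft_force: [0.2, -0.3, 1.2]
opening: 42.5
grip_force: 0.0
```

```bash
python3 - <<'E'
from h import *
o=get_obs();print(o['tool_pos'],o['ee_rot'],o['ft_force'])
a=save('side','s3');b=save('wrist','w3')
cv2.imwrite('pics/c3.png',np.hstack([cv2.resize(a[140:300,180:380],(400,320),interpolation=2),cv2.resize(b,(400,320))])[:,:,::-1])
E
```

```text
[589.94292941 -77.30484304 183.51741752] [-3.14107128e+00 -9.45148547e-04  1.77852632e+00] [ 0.23571447 -0.26079589  1.24039359]
```

View pics/c3.png

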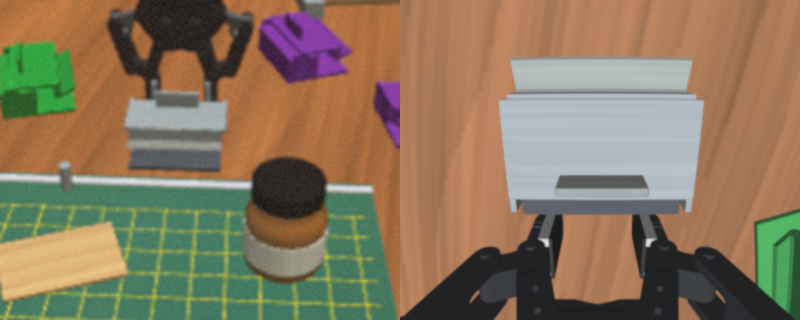

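The clip is square in front of the fingers (wrist view, right half) and the board edge is still ahead. Continuing.

play_rows --pt "0.6 0 0 0 0 0 0.5" --pt "1.2 0 0 0 0 0 0.5" --pt "1.8 0 0 0 0 0 0.5" --pt "2.4 0 0 0 0 0 0.5" --pt "2.9 0 0 0 0 0 0.5" --pt "3.2 0 0 0 0 0 0.5" --pt "3.5 0 0 0 0 0 0.5" --pt "3.5 0 0 0 0 0 0.5"

```text
time: 9.78
tool_pos: [583.0, -43.8, 183.7]
ee_rot: [-3.142, -0.0, 1.778]
ft_force: [0.1, -0.2, -0.4]
opening: 42.8
grip_force: 0.0
```

```bash
python3 - <<'E'
from h import *
b=save('wrist','w4');cv2.imwrite('pics/w4b.png',b[:,:,::-1])
E
```

```text
(no output)
```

View pics/w4.png

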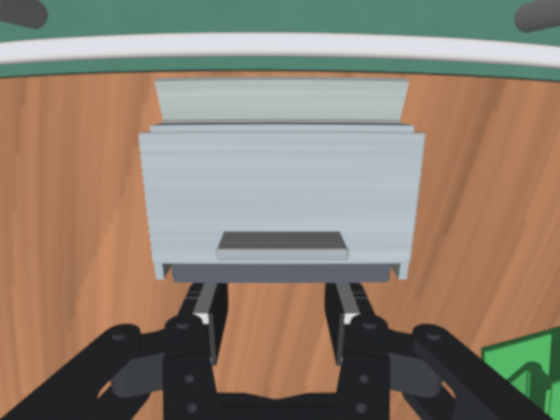

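Square and centred before the strip (strip row ≈45, ramp front row ≈80, pins at the upper corners). Pushing on.

play_rows --pt "0.4 0 0 0 0 0 0.5" --pt "0.8 0 0 0 0 0 0.5" --pt "1.2 0 0 0 0 0 0.5" --pt "1.6 0 0 0 0 0 0.5" --pt "1.9 0 0 0 0 0 0.5" --pt "2.2 0 0 0 0 0 0.5"

```text
time: 10.33
tool_pos: [578.6, -22.6, 183.8]
ee_rot: [3.141, 0.0, 1.778]
ft_force: [1.9, -4.6, -0.6]
opening: 42.7
grip_force: 2.2
```

play_rows --pt "0.3 0 0 0 0 0 0.5" --pt "0.6 0 0 0 0 0 0.5" --pt "0.9 0 0 0 0 0 0.5" --pt "0.9 0 0 0 0 0 0.5"

```text
time: 10.67
tool_pos: [576.6, -13.5, 183.8]
ee_rot: [3.141, -0.0, 1.778]
ft_force: [0.1, -1.1, -0.1]
opening: 42.8
grip_force: 0.6
```

play_rows --pt "0.2 0 0 0 0 0 0.5" --pt "0.4 0 0 0 0 0 0.5" --pt "0.4 0 0 0 0 0 0.5"

```text
time: 10.92
tool_pos: [575.7, -9.6, 183.6]
ee_rot: [-3.141, -0.001, 1.778]
ft_force: [0.4, 0.6, -0.3]
opening: 42.5
grip_force: 0.0
```

```bash
python3 - <<'E'
from h import *
b=save('wrist','w5')
E
```

```text
(no output)
```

View pics/w5.png

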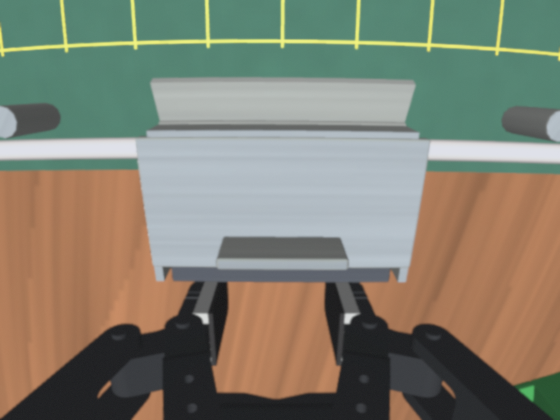

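The clip is over the strip (strip at row 150, clip front row 80), square and between the pins. Pushing gently to the stop.

play_rows --pt "0.1 0 0 0 0 0 0.5" --pt "0.2 0 0 0 0 0 0.5" --pt "0.2 0 0 0 0 0 0.5"

```text
time: 11.22
tool_pos: [575.5, -8.1, 183.7]
ee_rot: [-3.142, 0.0, 1.778]
ft_force: [0.8, -1.2, -0.7]
opening: 42.9
grip_force: 0.9
```

play_rows --pt "0.1 0 0 0 0 0 0.5" --pt "0.2 0 0 0 0 0 0.5" --pt "0.2 0 0 0 0 0 0.5"

```text
time: 11.47
tool_pos: [575.0, -6.1, 183.7]
ee_rot: [-3.141, -0.0, 1.778]
ft_force: [0.9, -2.4, -1.0]
opening: 42.8
grip_force: 1.4
```

play_rows --pt "0.1 0 0 0 0 0 0.5" --pt "0.2 0 0 0 0 0 0.5" --pt "0.2 0 0 0 0 0 0.5"

```text
time: 11.72
tool_pos: [574.6, -4.1, 183.7]
ee_rot: [-3.142, -0.0, 1.778]
ft_force: [0.7, -2.6, -0.9]
opening: 42.6
grip_force: 1.2
```

play_rows --pt "0.1 0 0 0 0 0 0.5" --pt "0.15 0 0 0 0 0 0.5" --pt "0.15 0 0 0 0 0 0.5"

```text
time: 11.97
tool_pos: [574.3, -2.6, 183.7]
ee_rot: [-3.142, -0.0, 1.778]
ft_force: [0.7, -2.6, -1.6]
opening: 42.4
grip_force: 1.2
```

play_rows --pt "0.1 0 0 0 0 0 0.5" --pt "0.2 0 0 0 0 0 0.5" --pt "0.2 0 0 0 0 0 0.5"

```text
time: 12.22
tool_pos: [574.1, -1.6, 184.1]
ee_rot: [3.142, 0.002, 1.778]
ft_force: [-0.1, -14.8, 2.6]
opening: 42.6
grip_force: 6.9
```

play_rows --pt "0.1 0 0 0 0 0 0.5" --pt "0.2 0 0 0 0 0 0.5" --pt "0.2 0 0 0 0 0 0.5"

```text
time: 12.47
tool_pos: [573.9, -0.8, 184.4]
ee_rot: [3.141, 0.005, 1.777]
ft_force: [0.0, -30.1, 3.5]
opening: 42.6
grip_force: 14.5
```

Hard stop reached (30 N, with no more travel). Backing off, rising, and checking.

play_rows --pt "-0.5 0 0 0 0 0 0.5" --pt "-2 0 0 0 0 0 0.5" --pt "-4 0 0 0 0 0 0.5" --pt "-5 0 -3 0 0 0 0.5" --pt "-5 0 -6 0 0 0 0.5" --pt "-5 0 -9 0 0 0 0.5" --pt "-4 0 -12 0 0 0 0.5" --pt "-3 0 -15 0 0 0 0.5" --pt "-3 0 -15 0 0 0 0.5"

```text
time: 13.22
tool_pos: [580.2, -27.7, 339.9]
ee_rot: [3.134, 0.002, 1.779]
ft_force: [0.2, 0.4, 0.7]
opening: 42.7
grip_force: 0.0
```

```bash
python3 - <<'E'
from h import *
a=save('side','s6');b=save('wrist','w6')
for c in('wrist','side'):
  for n,z in dict(edge=22,clip=0,clip_back=15,nose=22).items():
    for r in pinpoint(c,n)[:3]:
        print(c,n,round(r['confidence'],2),np.round(onz(c,r['at'],z)[:2],1))
cv2.imwrite('pics/c6.png',np.hstack([cv2.resize(a[160:320,200:350],(390,416),interpolation=2),cv2.resize(b,(400,416))])[:,:,::-1])
E
```

```text
wrist clip 0.97 [567.3  42.8]
wrist clip 0.85 [749.8 -85.2]
wrist clip 0.85 [ 354.7 -131.9]
wrist clip_back 0.92 [574.4   7.1]
wrist clip_back 0.8 [777.4 -70.3]
wrist clip_back 0.8 [ 362.4 -167.3]
wrist nose 0.96 [559.9  62.1]
wrist nose 0.57 [ 349.2 -108.4]
wrist nose 0.56 [721.1 -91.4]
side edge 0.83 [567.8  41.2]
side clip 0.95 [758.7 -87.4]
side clip 0.87 [ 355.4 -138.5]
side clip 0.79 [ 489.  -234.8]
side clip_back 0.93 [574.2  12.3]
side clip_back 0.81 [ 518.6 -208.5]
side clip_back 0.68 [782.6 -71.3]
side nose 0.88 [ 471.6 -222.4]
side nose 0.88 [ 347.  -107.6]
side nose 0.7 [733.  -90.2]
```

View pics/c6.png

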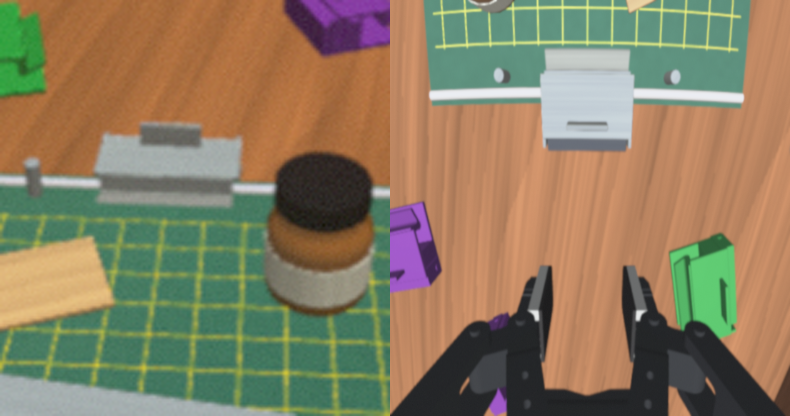

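The clip sits square over the strip between the pins, with its origin at the edge and the nose about 22 mm inside; nothing else has moved.

```bash
python3 -c "
from station import *
print(close_job())"
```

```text
the job is handed in; nothing more can be done
None
```

The job is handed in at about 14 s: the clip is on the board's strip-edged side, pushed to its stop between the two pins, square, with the jaw nose measured about 22 mm inside the edge. The spool, jar, steel rule and look-alike clips were not touched.

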